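# Snap the circuit board onto its standoffs

### The arm

A 6-joint arm with a two-finger parallel gripper is mounted at the origin on a cart in front of the work surface, level with it; the furniture and walls round the work are solid. World frame = base frame: x ahead of the robot, y to its left, z up, the work surface at z = 0. Lengths are in m, angles in rad, forces in N, time in s.
With the tool pointing down it reaches from about 0.3 to 0.75 m from the base axis. Payload 8.5 kg.
Tool frame: the origin (TCP) lies between the finger pads; the fingertips stand 8 mm ahead of it and the grasp point (between the pads) lies 11 mm behind it (env.tips_ahead is the distance from the TCP to the fingertips, in m); z points along the fingers, y is the line along which they close (so a half turn about z gives the same grasp; the last joint's range is limited). The gripper opens to 88 mm and grips with 3 to 60 N. Pads are 18 mm wide; open, the fingers measure 123 mm over their backs; the gripper's body (75 mm by 187 mm) begins 45 mm behind the grasp point.
Start: joints at [-1.485, 0.381, 1.297, -0, 1.464, -0.215], TCP at [0.163, -0.525, 0.247] pointing down, gripper open.
Joint ranges: [-3.11, 3.11], [-0.89, 2.33], [0.22, 2.48], [-1.42, 4.56], [0.17, 2.85], [-2.88, 2.88]. Speed limits (rad/s): [2.39, 2.39, 3.14, 3.14, 3.14, 3.14].

### API

Orientations are given as a 3x3 rotation matrix whose columns are the frame's x, y, z axes.
In Python, from rig import env gives the robot as it stands.
- The arm moves only by the tool arm_command, never from a script. Its argument "deltas" is a list of rows, each an object with "rotation": the turn, a rotation vector about the tool's x, y, z as a fraction of full scale, a list of three; "xyz": the shift along the tool's x, y, z as a fraction of full scale, a list of three; "fingers": the opening, from 0 (shut) to 1 (fully open). In form: [{"rotation": [rx, ry, rz], "xyz": [x, y, z], "fingers": fingers}, ...]. A call has 1 to 12 rows; each row is the pose to reach, as a shift and turn from the pose commanded when the call began, along the tool's axes at that moment; what a row does not reach only later rows make up. Full scale, the value 1, is 0.25 m for a shift and 0.5 rad for a turn. A row lasts 1/10 s, in which the tool goes at most 50 mm and 8.59 degrees, less where a joint would pass 70% of its speed; a pose out of reach is approached as far as the arm can. A call with a number of a shift or a turn outside -1 to 1 is refused whole. A call with a gripper value outside its range is refused whole. The fingers move at their own pace and stop on an object; the grip force is fixed at half the most. Time passes only in rows, so rows that repeat a pose let the fingers close. It gives the time, the measured TCP pose, the force, the opening and the grip force at its end, in the units of the state.
- env.observe(): the state, without advancing time (a new reading comes with each control period).
- env.get_image(name): name is "scene" or "top"; returns a dict with "image" (400x640x3 uint8, blue, green, red), "z_map" (400x640 float32, m along the optical axis (not along the pixel's ray), 0 where there is no reading), "K" (3x3 intrinsics, pixels), "k1" (the pictures are not rectified: a ray, as slopes to the right and down, at radius r is drawn at 1 + k1 r^2 times it, then the intrinsics apply), "R" (3x3) and "t" (3): a world point X has camera coordinates R X + t. Camera axes: x right, y down, z forward; pixel columns grow to the right and rows downward; lengths in m; the calibration is good to about 2 mm. A picture is of the moment at which its call begins.
- env.sign_off(): hands the job in; it is judged then, once.
Trained networks look in the newest picture that a camera, given by its name, has taken for a name from the list of things; names that differ only in an ending like _2 or _b are one class to them, and where a whole thing is asked for, a point or a joint stands for the part that bears it (a point fixed in the world has none). Each returns a list of dicts, best first, with "score" (0 to 1); they miss things now and then, are a little off and sometimes report something else, mostly with a low value. They report only what shows in the picture. A call takes as long as a camera call.
- env.cut_out(label, camera): "pixels" (400x640 bool, what is visible of it) and "xy" ([column, row] in pixels, amid what is visible of it).
The state is a dict: "time": time; "q": joint angles; "dq": joint speeds; "joint_torque": joint torques, N m; "eef_pos": TCP position; "tcp_rot": TCP orientation; "wrist_force": force on the tool from outside, world axes, zero at the start; "ft_torque": the same for the moment, N m; "gripper_width": finger opening in m; "gripper_force": force on a finger pad.
Only numpy, scipy, OpenCV 4.12 (cv2) and the standard library are available. Lean on these libraries where they do the work, as an engineer would, in place of code of your own. Each camera call takes 0.05 s, during which the arm holds its last target. There are 200 camera calls.

### The job

Take the circuit board by its heat sink, lay it over the four snap posts in the controller tray the way round that its holes fit, and press it down evenly, without slamming it or letting it tip steeply, until every post has clicked through and the board sits fully home on all four shoulders. Let go of it, and leave the other things on the bench where they are.

Things in the scene. Friction and masses are not known exactly. Their poses are not given: they have to be found in the camera images.
- board: Dark green circuit board, 160 x 110 x 4 mm, 150 g, lying flat. Origin: centre of its underside; x along its length, z up. Four 13 mm holes in a trapezium, so it fits one way round. On its middle a finned aluminium heat sink, 46 mm along x, 36 mm across y, top 34 mm above the underside: grip it across the 36 mm. Press inside the four holes; 4 mm high parts at |x| < 17, |y| 44 to 50 mm.
- tray: Controller chassis: shallow grey steel tray 186 x 134 mm, walls 14 mm high, fixed to the table, with four off-white plastic snap posts in the same trapezium as the board's holes. Origin: centre of its underside, on the table; x along its 186 mm length, z up. Each post: 18 mm wide foot with a shoulder 22 mm above the table, where the board finally rests, a 10 mm neck, then two sprung barbs.
- seat (a point): Where the board's origin is when the board is home: tray centre at shoulder height, axes as the tray's. The barbs slope from each post's tip (51 mm above the table, 5 mm wide) out to 18 mm across at 29 mm, along tray y. A board laid on hangs on them about 16 mm above its seat; they yield at roughly 5 N a post and spring out over it when it has passed, leaving it about 3 mm of play.
- hole0 (a point): Centre of the board's hole 0 at its underside (+x end, +y side), at (64, 42) mm from the board's origin; belongs on post 0. Axes as the board's.
- hole1 (a point): Centre of the board's hole 1 at its underside (+x end, -y side), at (64, -42) mm from the board's origin; belongs on post 1. Axes as the board's.
- hole2 (a point): Centre of the board's hole 2 at its underside (-x end, +y side), at (-64, 26) mm from the board's origin; belongs on post 2. Axes as the board's.
- hole3 (a point): Centre of the board's hole 3 at its underside (-x end, -y side), at (-64, -26) mm from the board's origin; belongs on post 3. Axes as the board's.
- post0 (a point): Centre of post 0's shoulder, 22 mm above the tray's underside, at (64, 42) mm from the tray's origin, where hole 0 rests when home. Axes as the tray's.
- post1 (a point): Centre of post 1's shoulder, 22 mm above the tray's underside, at (64, -42) mm from the tray's origin, where hole 1 rests when home. Axes as the tray's.
- post2 (a point): Centre of post 2's shoulder, 22 mm above the tray's underside, at (-64, 26) mm from the tray's origin, where hole 2 rests when home. Axes as the tray's.
- post3 (a point): Centre of post 3's shoulder, 22 mm above the tray's underside, at (-64, -26) mm from the tray's origin, where hole 3 rests when home. Axes as the tray's.
- wedge: Bystander: brown wooden wedge, 28 x 85 x 22 mm, lying near the middle line of the table between board and tray. Origin: centre of its underside.
- marker: Bystander: marker pen, 15 mm thick, 133 mm long, lying behind the wedge. Origin: centre of its underside.
- timer: Bystander: small white timer with a red knob, 62 x 62 x 45 mm, at the left. Origin: centre of its underside.
- cup: Bystander: white cast cup, 67 mm wide, 81 mm high, upright at the front right. Origin: centre of its underside.

How it is judged:
By the outcome, as a careful person would: the job done as asked, in the order asked, and still so for the second after the job is handed in, with the robot touching nothing.
It also fails if it takes over 72 s, if anything falls off the work surface, if the arm or the gripper's body presses on something with over 40 N, if the wrist force passes 120 N, or if a joint passes its speed limit or range.

## Working session

There is one attempt and no reset: what is moved stays moved. The work goes in short steps, Python scripts to look and compute and a tool call to move; the robot and the scene stay as the last step left them, time stands still between calls to the robot, and variables do not carry over. Pictures are saved under pics/ and viewed, at most 10 in all, crops included, and the job is handed in when it is done.

Besides the shell and the picture viewer there is one more tool, called after "Request:" as name([rows], argument=value, ...), one row to a line, values as JSON. arm_command: Moves the arm, as the interface text tells. Its arguments: {"type":"object","properties":{"deltas":{"type":"array"}},"required":["deltas"]}

```bash
mkdir -p pics
cat > h.py <<'E'
import numpy as np, cv2
from rig import env
def world(im):
    """per-pixel world points (400x640x3) from depth"""
    K=np.array(im["K"]);k1=float(im["k1"]);R=np.array(im["R"]);t=np.array(im["t"])
    uv=np.stack(np.meshgrid(np.arange(640),np.arange(400)),-1).reshape(-1,1,2).astype(float)
    n=cv2.undistortPoints(uv,K,np.array([k1,0,0,0,0.])).reshape(-1,2)
    z=im["z_map"].reshape(-1,1)
    P=(np.c_[n*z,z]-t)@R
    P[z[:,0]==0]=np.nan
    return P.reshape(400,640,3)
def proj(im,X):
    p,_=cv2.projectPoints(np.atleast_2d(X).astype(float),cv2.Rodrigues(np.array(im["R"]))[0],np.array(im["t"],float),np.array(im["K"]),np.array([im["k1"],0,0,0,0.],float))
    return p.reshape(-1,2)
E
python3 - <<'E'
from h import *
for c in ("scene","top"):
    im=env.get_image(c); cv2.imwrite(f"pics/{c}0.png",im["image"]); P=world(im)
    print(c,"cam",-np.array(im["R"]).T@im["t"],im["k1"],im["K"][0][0])
    for l in ("board","tray","wedge","marker","timer","cup","hole0","post0","post1","post2","post3"):
        for d in env.cut_out(l,c)[:1]:
            m=d["pixels"]; Q=P[m]; Q=Q[~np.isnan(Q[:,0])]
            if len(Q)<5: continue
            rc=cv2.minAreaRect(Q[:,:2].astype(np.float32)*1000)
            print(l,round(d["score"],2),np.round(d["xy"]),m.sum(),"med",np.round(np.median(Q,0),3),"zmax",round(np.percentile(Q[:,2],98),3),"rect",np.round(rc[0]),np.round(rc[1]),round(rc[2],1))
s=env.observe(); print(s["eef_pos"],s["tcp_rot"],s["time"])
E
```

```text
scene cam [0.55438913 0.95365871 1.45780565] -0.10238750519115844 440.16261024723707
board 0.72 [312. 238.] 1083 med [0.558 0.188 0.004] zmax 0.035 rect [556. 182.] [160. 113.] 29.9
tray 0.74 [311. 148.] 1123 med [ 0.544 -0.232  0.005] zmax 0.04 rect [ 542. -236.] [151. 186.] 67.6
wedge 0.72 [340. 192.] 148 med [0.456 0.001 0.011] zmax 0.024 rect [455.  -1.] [89. 30.] 89.5
marker 0.57 [284. 202.] 38 med [0.672 0.04  0.014] zmax 0.02 rect [672.  14.] [  8. 115.] 0.0
timer 0.52 [320. 318.] 378 med [0.545 0.506 0.026] zmax 0.044 rect [546. 498.] [73. 67.] 68.9
cup 0.59 [348. 105.] 291 med [ 0.374 -0.422  0.055] zmax 0.084 rect [ 374. -439.] [82. 64.] 80.9
hole0 0.68 [316. 232.] 1121 med [0.556 0.187 0.004] zmax 0.034 rect [556. 178.] [165. 119.] 29.9
post0 0.71 [314. 146.] 1239 med [ 0.541 -0.23   0.005] zmax 0.039 rect [ 542. -242.] [157. 192.] 70.0
post1 0.71 [314. 146.] 1239 med [ 0.541 -0.23   0.005] zmax 0.039 rect [ 542. -242.] [157. 192.] 70.0
post2 0.71 [314. 146.] 1239 med [ 0.541 -0.23   0.005] zmax 0.039 rect [ 542. -242.] [157. 192.] 70.0
post3 0.71 [314. 146.] 1239 med [ 0.
[... 728 characters left out ...]
4.3
hole0 0.89 [268. 184.] 1568 med [0.551 0.181 0.003] zmax 0.034 rect [554. 182.] [162. 110.] 30.9
post0 0.9 [394. 194.] 2432 med [ 0.539 -0.235  0.003] zmax 0.034 rect [ 538. -235.] [144. 188.] 68.6
post1 0.9 [394. 194.] 2432 med [ 0.539 -0.235  0.003] zmax 0.034 rect [ 538. -235.] [144. 188.] 68.6
post2 0.9 [394. 194.] 2432 med [ 0.539 -0.235  0.003] zmax 0.034 rect [ 538. -235.] [144. 188.] 68.6
post3 0.9 [394. 194.] 2432 med [ 0.539 -0.235  0.003] zmax 0.034 rect [ 538. -235.] [144. 188.] 68.6
[ 0.16294852 -0.52528216  0.24674569] [[ 9.55100968e-01  2.96280511e-01 -2.80082243e-06]
 [ 2.96280511e-01 -9.55100968e-01  1.63925793e-06]
 [-2.18938803e-06 -2.39548593e-06 -1.00000000e+00]] 1.2
```

```bash
cat >> h.py <<'E'
def ortho(im,c,a,z,w=200,h=150,s=2):
    """picture in a frame at c (m), turned by a deg, x right y up, plane at height z; s px per mm"""
    a=np.deg2rad(a); X,Y=np.meshgrid((np.arange(w*s)/s-w/2)/1000,(h/2-np.arange(h*s)/s)/1000)
    p=proj(im,np.stack([c[0]+X*np.cos(a)-Y*np.sin(a),c[1]+X*np.sin(a)+Y*np.cos(a),0*X+z],-1).reshape(-1,3)).astype(np.float32).reshape(h*s,w*s,2)
    return cv2.remap(im["image"],p[...,0],p[...,1],cv2.INTER_CUBIC)
E
python3 - <<'E'
from h import *
a={c:env.get_image(c) for c in("scene","top")}
rows=[np.hstack([ortho(a[c],(.553,.181),30.3,.004),ortho(a[c],(.540,-.2365),-21,.022)]) for c in a]
cv2.imwrite("pics/o1.png",np.vstack(rows))
E
```

```text
(no output)
```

View pics/o1.png

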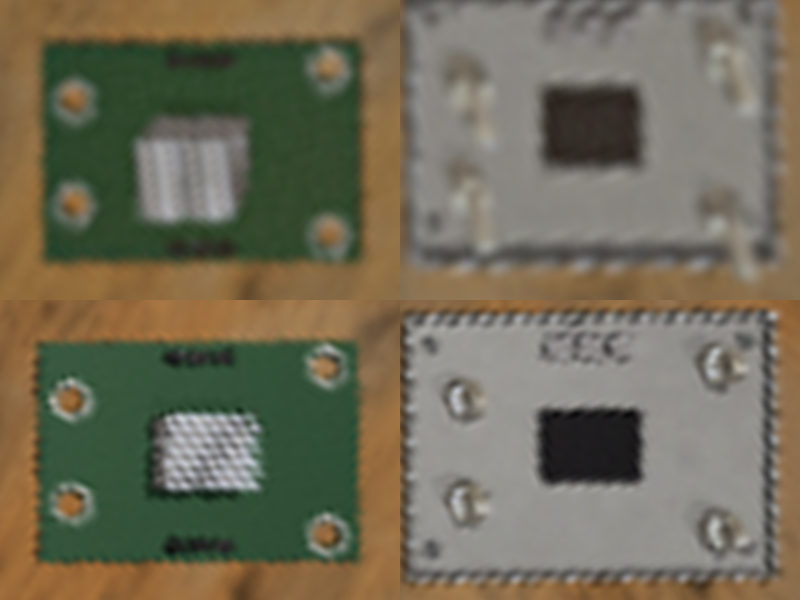

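View pics/top0.png

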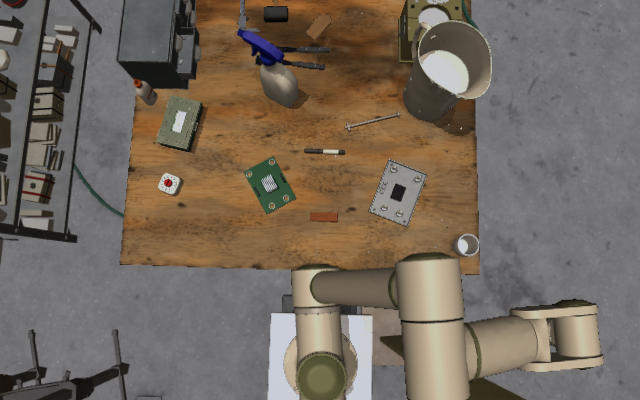

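Run:
```python
from h import *
a={c:env.get_image(c) for c in("scene","top")}
P=np.array([[64,42],[64,-42],[-64,26],[-64,-26]])
def box(o,w,h):
    cv2.rectangle(o,(int(200-w),int(150-h)),(int(200+w),int(150+h)),(0,0,255),1)
t=(.540,-.2365);r=[]
for c in a:
    o1=ortho(a[c],t,-21,.014); box(o1,186,134) if 0 else cv2.rectangle(o1,(14,16),(386,284),(0,0,255),1)
    o2=ortho(a[c],t,-21,.051)
    for p in P: cv2.circle(o2,(int(200+2*p[0]),int(150-2*p[1])),6,(0,0,255),1)
    r.append(np.hstack([o1,o2]))
cv2.imwrite("pics/o2.png",np.vstack(r))
o=ortho(a["top"],(.5533,.1805),30.3,.034);cv2.rectangle(o,(154,114),(246,186),(0,0,255),1);cv2.imwrite("pics/o3.png",o)
```

```text
(no output)
```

View pics/o2.png

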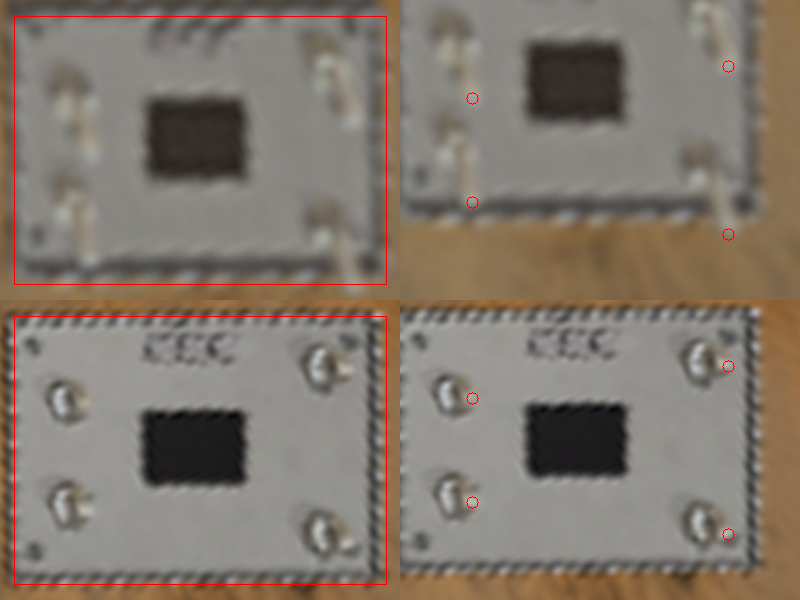

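View pics/o3.png

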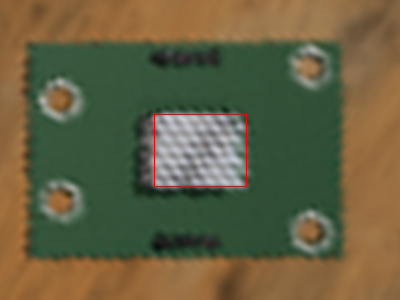

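```bash
cat >> h.py <<'E'
from scipy.optimize import minimize
def cyl(x,y,r,z): 
    t=np.linspace(0,6.28,12); return np.c_[x+r*np.cos(t),y+r*np.sin(t),0*t+z]
def boxp(L,W,z): return np.array([[a*L/2,b*W/2,z] for a in(-1,1) for b in(-1,1)])
HP=[(64,42),(64,-42),(-64,26),(-64,-26)]
TRAY=[np.r_[boxp(186,134,0),boxp(186,134,14)]]+[np.r_[cyl(x,y,9,22),cyl(x,y,2.5,51)] for x,y in HP]
BOARD=[np.r_[boxp(160,110,0),boxp(160,110,4)],np.r_[boxp(46,36,4),boxp(46,36,34)]]
def fit(im,parts,p0,mask):
    f=4
    M=cv2.resize(mask.astype(np.float32),None,fx=f,fy=f,interpolation=cv2.INTER_LINEAR)
    def cost(p):
        S=np.zeros(M.shape,np.float32);c,s=np.cos(p[2]),np.sin(p[2])
        for q in parts:
            X=np.c_[(q[:,0]*c-q[:,1]*s)/1e3+p[0]/1e3,(q[:,0]*s+q[:,1]*c)/1e3+p[1]/1e3,q[:,2]/1e3]
            u=((proj(im,X)+.5)*f-.5)
            cv2.fillConvexPoly(S,cv2.convexHull(np.round(u*16).astype(np.int32)),1.,cv2.LINE_8,4)
        return np.abs(S-M).sum()/f**2
    sx=np.array([[0,0,0],[6,0,0],[0,6,0],[0,0,.06]])+p0
    r=minimize(cost,p0,method="Nelder-Mead",options=dict(initial_simplex=sx,xatol=.02,fatol=.05))
    return r.x,r.fun,M.sum()/f**2
E
python3 - <<'E'
from h import *
for c in("scene","top"):
    im=env.get_image(c);hsv=cv2.cvtColor(im["image"],cv2.COLOR_BGR2HSV);H,S,V=[hsv[...,i].astype(int) for i in range(3)]
    wood=(H>4)&(H<24)&(S>75)
    for n,pp,p0 in(("board",BOARD,(553,181,.529)),("tray",TRAY,(539,-236,-.367))):
        X=world(im);near=np.hypot(X[...,0]-p0[0]/1e3,X[...,1]-p0[1]/1e3)<.135
        m=(~wood)&near; m=m.astype(np.uint8)
        k,lab,st,_=cv2.connectedComponentsWithStats(m); m=(lab==1+np.argmax(st[1:,4])).astype(np.uint8)
        # fill holes
        cs,_=cv2.findContours(m,0,2); cv2.drawContours(m,cs,-1,1,-1)
        r=fit(im,pp,np.array(p0),m);print(c,n,np.round(r[0][:2],1),np.rad2deg(r[0][2]).round(2),r[1:])
E
```

```text
scene board [554.4 179.5] 31.3 (np.float64(57.02734375), np.float32(1117.0))
scene tray [ 540.4 -236.5] -20.87 (np.float64(55.044921875), np.float32(1179.0))
top board [553.5 180.4] 30.56 (np.float64(56.876953125), np.float32(1654.0))
top tray [ 539.  -235.7] -20.21 (np.float64(79.466796875), np.float32(2379.0))
```

Run:
```python
from h import *
out=[]
for c,u0,v0,sz in(("top",362,155,72),("scene",275,112,72)):
    im=env.get_image(c);f=11
    cr=cv2.resize(im["image"][v0:v0+54,u0-0:u0+sz],None,fx=5.5,fy=5.5,interpolation=cv2.INTER_NEAREST)
    o=cr.copy()
    p=(539.4,-236.,np.deg2rad(-20.6));cc,s=np.cos(p[2]),np.sin(p[2])
    for z,q,col in[(14,boxp(186,134,14)[[0,1,3,2]],(0,0,255)),(0,boxp(186,134,0)[[0,1,3,2]],(255,0,0))]+[(0,cyl(x,y,r,z),k) for x,y in HP for r,z,k in((9,22,(0,255,255)),(2.5,51,(255,0,255)))]:
        X=np.c_[(q[:,0]*cc-q[:,1]*s)/1e3+p[0]/1e3,(q[:,0]*s+q[:,1]*cc)/1e3+p[1]/1e3,q[:,2]/1e3]
        u=(proj(im,X)-[u0,v0]+.5)*5.5-.5
        cv2.polylines(o,[np.round(u).astype(np.int32)],True,col,1)
    out.append(np.hstack([cr,o]))
    P=world(im)[v0:v0+54,u0:u0+sz];d=P[...,:2]-[.5394,-.236];L=np.stack([d[...,0]*cc+d[...,1]*s,-d[...,0]*s+d[...,1]*cc,P[...,2]],-1)*1e3
    for x,y in HP:
        for lo,hi in((17,28),(33,60)):
            m=(np.hypot(L[...,0]-x,L[...,1]-y)<18)&(L[...,2]>lo)&(L[...,2]<hi);print(c,x,y,lo,m.sum(),np.round(L[m].mean(0)-[x,y,0],1) if m.any() else '')
cv2.imwrite("pics/o4.png",np.vstack(out)); print(out[0].shape)
```

```text
top 64 42 17 9 [-6.9 -0.4 22.5]
top 64 42 33 16 [-2.6  1.6 42.9]
top 64 -42 17 10 [-5.9  0.2 24. ]
top 64 -42 33 11 [-1.5 -0.2 43.5]
top -64 26 17 6 [-3.9  4.2 21.1]
top -64 26 33 13 [-2.3 -0.2 44.5]
top -64 -26 17 0 
top -64 -26 33 0 
scene 64 42 17 8 [ 0.5  5.6 21.7]
scene 64 42 33 8 [ 1.2  7.1 44.4]
scene 64 -42 17 12 [-0.4  3.3 21.2]
scene 64 -42 33 10 [ 3.   4.8 41. ]
scene -64 26 17 9 [ 1.1  6.9 21.1]
scene -64 26 33 12 [ 1.4  4.7 41.9]
scene -64 -26 17 8 [ 2.4  5.2 20.3]
scene -64 -26 33 8 [ 1.9  3.3 43.6]
(297, 792, 3)
```

View pics/o4.png

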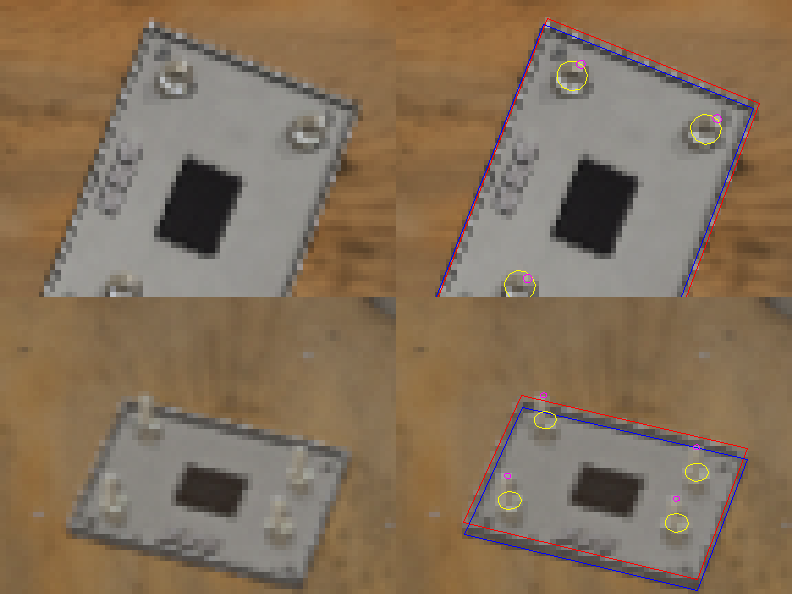

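```bash
cat >> h.py <<'E'
from scipy.spatial.transform import Rotation as Ro
def go(pos,yaw):
    """deltas (full-scale fractions) from the present pose to TCP pos, pointing down, tool x at yaw deg"""
    s=env.observe();R=np.array(s["tcp_rot"]);a=np.deg2rad(yaw);c,n=np.cos(a),np.sin(a)
    T=np.array([[c,n,0],[n,-c,0],[0,0,-1.]])
    print("xyz",np.round(R.T@(np.array(pos)-s["eef_pos"])/.25,4),"rot",np.round(Ro.from_matrix(R.T@T).as_rotvec()/.5,4),"t",round(s["time"],2),"pos",np.round(s["eef_pos"],4),"F",np.round(s["wrist_force"],1))
E
python3 -c "
from h import *
go((.553,.180,.2),30.7)"
```

```text
xyz [ 2.3259 -2.2323  0.187 ] rot [ 0.000e+00 -1.000e-04 -4.701e-01] t 1.6 pos [ 0.163  -0.5253  0.2467] F [-0.1 -0.3 -0.5]
```

Request:
arm_command([
  {"rotation": [0, 0, 0], "xyz": [0.15, -0.14, 0], "fingers": 0.57},
  {"rotation": [0, 0, 0], "xyz": [0.3, -0.28, 0], "fingers": 0.57},
  {"rotation": [0, 0, 0], "xyz": [0.45, -0.42, 0], "fingers": 0.57},
  {"rotation": [0, 0, 0], "xyz": [0.6, -0.56, 0], "fingers": 0.57},
  {"rotation": [0, 0, 0], "xyz": [0.75, -0.7, 0], "fingers": 0.57},
  {"rotation": [0, 0, 0], "xyz": [0.9, -0.85, 0], "fingers": 0.57},
  {"rotation": [0, 0, 0], "xyz": [1, -0.95, 0], "fingers": 0.57},
  {"rotation": [0, 0, 0], "xyz": [1, -0.95, 0], "fingers": 0.57},
])

```text
time: 2.4
eef_pos: [0.3326, -0.2204, 0.2471]
tcp_rot: [[0.953, 0.302, 0.001], [0.302, -0.953, 0.0], [0.001, -0.0, -1.0]]
wrist_force: [-0.4, -1.2, -0.1]
gripper_width: 0.0506
gripper_force: 0.0
```

Request:
arm_command([
  {"rotation": [0, 0, 0], "xyz": [0.15, -0.14, 0], "fingers": 0.57},
  {"rotation": [0, 0, 0], "xyz": [0.3, -0.28, 0], "fingers": 0.57},
  {"rotation": [0, 0, 0], "xyz": [0.45, -0.42, 0], "fingers": 0.57},
  {"rotation": [0, 0, 0], "xyz": [0.6, -0.56, 0], "fingers": 0.57},
  {"rotation": [0, 0, 0], "xyz": [0.75, -0.7, 0], "fingers": 0.57},
  {"rotation": [0, 0, 0], "xyz": [0.9, -0.85, 0], "fingers": 0.57},
  {"rotation": [0, 0, 0], "xyz": [1, -0.95, 0], "fingers": 0.57},
  {"rotation": [0, 0, 0], "xyz": [1, -0.95, 0], "fingers": 0.57},
])

```text
time: 3.2
eef_pos: [0.5014, 0.0796, 0.2463]
tcp_rot: [[0.954, 0.301, 0.0], [0.301, -0.954, 0.001], [0.001, -0.001, -1.0]]
wrist_force: [-0.1, -0.0, 0.8]
gripper_width: 0.0501
gripper_force: 0.0
```

```bash
python3 -c "
from h import *
go((.5535,.180,.1),30.7)"
```

```text
xyz [ 0.3193 -0.3201  0.5855] rot [-0.0009 -0.0013 -0.461 ] t 3.2 pos [0.5014 0.0796 0.2463] F [-0.1 -0.   0.8]
```

Request:
arm_command([
  {"rotation": [0, 0, -0.2], "xyz": [0.15, -0.15, 0.1], "fingers": 0.57},
  {"rotation": [0, 0, -0.4], "xyz": [0.25, -0.25, 0.25], "fingers": 0.57},
  {"rotation": [0, 0, -0.461], "xyz": [0.319, -0.32, 0.4], "fingers": 0.57},
  {"rotation": [0, 0, -0.461], "xyz": [0.319, -0.32, 0.55], "fingers": 0.57},
  {"rotation": [0, 0, -0.461], "xyz": [0.319, -0.32, 0.585], "fingers": 0.57},
  {"rotation": [0, 0, -0.461], "xyz": [0.319, -0.32, 0.585], "fingers": 0.57},
  {"rotation": [0, 0, -0.461], "xyz": [0.319, -0.32, 0.585], "fingers": 0.57},
])

```text
time: 3.9
eef_pos: [0.5533, 0.1756, 0.1026]
tcp_rot: [[0.863, 0.505, 0.003], [0.505, -0.863, 0.0], [0.003, 0.001, -1.0]]
wrist_force: [0.2, 0.4, 0.5]
gripper_width: 0.05
gripper_force: 0.0
```

```bash
python3 -c "
from h import *
go((.5535,.180,.014),30.7)"
```

```text
xyz [ 0.0088 -0.0152  0.3542] rot [ 0.0027 -0.0055 -0.0117] t 3.9 pos [0.5533 0.1756 0.1026] F [0.2 0.4 0.5]
```

Request:
arm_command([
  {"rotation": [0, 0, 0], "xyz": [0.002, -0.003, 0.1], "fingers": 0.57},
  {"rotation": [0, 0, 0], "xyz": [0.002, -0.003, 0.18], "fingers": 0.57},
  {"rotation": [0, 0, 0], "xyz": [0.002, -0.003, 0.18], "fingers": 0.57},
  {"rotation": [0, 0, 0], "xyz": [0.002, -0.003, 0.18], "fingers": 0.57},
])

```text
time: 4.3
eef_pos: [0.5532, 0.1771, 0.0575]
tcp_rot: [[0.862, 0.506, 0.003], [0.506, -0.862, 0.0], [0.003, 0.001, -1.0]]
wrist_force: [-0.5, 0.5, 1.1]
gripper_width: 0.0504
gripper_force: 0.0
```

```bash
python3 -c "
from h import *
go((.5535,.180,.014),30.7)"
```

```text
xyz [ 0.0064 -0.0096  0.174 ] rot [ 0.0024 -0.005  -0.0102] t 4.3 pos [0.5532 0.1771 0.0575] F [-0.5  0.5  1.1]
```

Request:
arm_command([
  {"rotation": [0.002, -0.005, -0.01], "xyz": [0.006, -0.01, 0.06], "fingers": 0.57},
  {"rotation": [0.002, -0.005, -0.01], "xyz": [0.006, -0.01, 0.12], "fingers": 0.57},
  {"rotation": [0.002, -0.005, -0.01], "xyz": [0.006, -0.01, 0.15], "fingers": 0.57},
  {"rotation": [0.002, -0.005, -0.01], "xyz": [0.006, -0.01, 0.174], "fingers": 0.57},
  {"rotation": [0.002, -0.005, -0.01], "xyz": [0.006, -0.01, 0.174], "fingers": 0.57},
  {"rotation": [0.002, -0.005, -0.01], "xyz": [0.006, -0.01, 0.174], "fingers": 0.57},
])

```text
time: 4.9
eef_pos: [0.5527, 0.1805, 0.0125]
tcp_rot: [[0.86, 0.511, -0.002], [0.511, -0.86, -0.0], [-0.001, -0.001, -1.0]]
wrist_force: [-0.6, 1.2, 3.4]
gripper_width: 0.0502
gripper_force: 1.2
```

Request:
arm_command([
  {"rotation": [0, 0, 0], "xyz": [0, 0, 0], "fingers": 0.3},
  {"rotation": [0, 0, 0], "xyz": [0, 0, 0], "fingers": 0.3},
  {"rotation": [0, 0, 0], "xyz": [0, 0, 0], "fingers": 0.3},
  {"rotation": [0, 0, 0], "xyz": [0, 0, 0], "fingers": 0.3},
  {"rotation": [0, 0, 0], "xyz": [0, 0, 0], "fingers": 0.3},
])

```text
time: 5.4
eef_pos: [0.5529, 0.1803, 0.0124]
tcp_rot: [[0.86, 0.511, -0.001], [0.511, -0.86, -0.0], [-0.001, -0.0, -1.0]]
wrist_force: [0.9, -2.3, 4.4]
gripper_width: 0.0359
gripper_force: 30.8
```

Request:
arm_command([
  {"rotation": [0, 0, 0], "xyz": [0, 0, -0.04], "fingers": 0.3},
  {"rotation": [0, 0, 0], "xyz": [0, 0, -0.12], "fingers": 0.3},
  {"rotation": [0, 0, 0], "xyz": [0, 0, -0.24], "fingers": 0.3},
  {"rotation": [0, 0, 0], "xyz": [0, 0, -0.36], "fingers": 0.3},
  {"rotation": [0, 0, 0], "xyz": [0, 0, -0.44], "fingers": 0.3},
  {"rotation": [0, 0, 0], "xyz": [0, 0, -0.48], "fingers": 0.3},
  {"rotation": [0, 0, 0], "xyz": [0, 0, -0.48], "fingers": 0.3},
])

```text
time: 6.1
eef_pos: [0.5527, 0.1805, 0.1329]
tcp_rot: [[0.86, 0.511, -0.001], [0.511, -0.86, -0.0], [-0.001, -0.001, -1.0]]
wrist_force: [0.3, -0.6, -1.1]
gripper_width: 0.0356
gripper_force: 30.5
```

```bash
python3 -c "
from h import *
go((.5392,-.2356,.132),-20.6)"
```

```text
xyz [-0.8972  1.4031  0.0039] rot [-0.      0.0026  1.7919] t 6.1 pos [0.5527 0.1805 0.1329] F [ 0.3 -0.6 -1.1]
```

Request:
arm_command([
  {"rotation": [0, 0, 0.08], "xyz": [-0.04, 0.06, 0], "fingers": 0.3},
  {"rotation": [0, 0, 0.2], "xyz": [-0.1, 0.15, 0], "fingers": 0.3},
  {"rotation": [0, 0, 0.32], "xyz": [-0.16, 0.25, 0], "fingers": 0.3},
  {"rotation": [0, 0, 0.44], "xyz": [-0.22, 0.35, 0], "fingers": 0.3},
  {"rotation": [0, 0, 0.56], "xyz": [-0.28, 0.45, 0], "fingers": 0.3},
  {"rotation": [0, 0, 0.68], "xyz": [-0.34, 0.55, 0], "fingers": 0.3},
  {"rotation": [0, 0, 0.8], "xyz": [-0.4, 0.63, 0], "fingers": 0.3},
  {"rotation": [0, 0, 0.88], "xyz": [-0.44, 0.68, 0], "fingers": 0.3},
  {"rotation": [0, 0, 0.9], "xyz": [-0.45, 0.7, 0], "fingers": 0.3},
  {"rotation": [0, 0, 0.9], "xyz": [-0.45, 0.7, 0], "fingers": 0.3},
])

```text
time: 7.1
eef_pos: [0.5452, -0.0275, 0.1316]
tcp_rot: [[0.996, 0.086, -0.004], [0.086, -0.996, 0.0], [-0.004, -0.0, -1.0]]
wrist_force: [-0.8, 0.4, -1.6]
gripper_width: 0.0355
gripper_force: 30.5
```

```bash
python3 -c "
from h import *
go((.5392,-.2356,.132),-20.6)"
```

```text
xyz [-0.0957  0.8271 -0.0015] rot [0.0009 0.0071 0.8915] t 7.1 pos [ 0.5452 -0.0275  0.1316] F [-0.8  0.4 -1.6]
```

Request:
arm_command([
  {"rotation": [0, 0, 0.1], "xyz": [-0.01, 0.08, 0], "fingers": 0.3},
  {"rotation": [0, 0.002, 0.22], "xyz": [-0.02, 0.2, 0], "fingers": 0.3},
  {"rotation": [0, 0.004, 0.34], "xyz": [-0.04, 0.32, 0], "fingers": 0.3},
  {"rotation": [0, 0.005, 0.46], "xyz": [-0.05, 0.44, 0], "fingers": 0.3},
  {"rotation": [0, 0.006, 0.58], "xyz": [-0.06, 0.56, 0], "fingers": 0.3},
  {"rotation": [0, 0.007, 0.7], "xyz": [-0.08, 0.67, 0], "fingers": 0.3},
  {"rotation": [0, 0.007, 0.8], "xyz": [-0.09, 0.76, 0], "fingers": 0.3},
  {"rotation": [0, 0.007, 0.87], "xyz": [-0.095, 0.81, 0], "fingers": 0.3},
  {"rotation": [0, 0.007, 0.89], "xyz": [-0.096, 0.827, 0], "fingers": 0.3},
  {"rotation": [0, 0.007, 0.89], "xyz": [-0.096, 0.827, 0], "fingers": 0.3},
])

```text
time: 8.1
eef_pos: [0.5395, -0.2348, 0.132]
tcp_rot: [[0.937, -0.35, 0.001], [-0.35, -0.937, -0.0], [0.001, 0.0, -1.0]]
wrist_force: [-0.8, -0.0, -1.2]
gripper_width: 0.036
gripper_force: 30.5
```

Run:
```python
from h import *
go((.5392,-.2356,.085),-20.6)
o=[]
s=env.observe();p=s["eef_pos"];R=np.array(s["tcp_rot"]);yaw=np.rad2deg(np.arctan2(R[1,0],R[0,0]))
zb=p[2]-.012
for c in("scene","top"):
    im=env.get_image(c)
    b=ortho(im,p[:2],yaw,zb+.004);cv2.rectangle(b,(40,40),(360,260),(0,0,255),1)
    for x,y in HP: cv2.circle(b,(200+2*x,150-2*y),13,(0,0,255),1)
    o.append(b)
    u=proj(im,p)[0].astype(int);cr=im["image"][max(0,u[1]-50):u[1]+50,u[0]-66:u[0]+67]
    o.append(cv2.resize(cr,(400,300),interpolation=cv2.INTER_CUBIC))
cv2.imwrite("pics/o5.png",np.vstack([np.hstack(o[:2]),np.hstack(o[2:])]))
```

```text
xyz [-1.000e-04  3.300e-03  1.881e-01] rot [ 0.0004 -0.0014  0.0041] t 8.1 pos [ 0.5395 -0.2348  0.132 ] F [-0.8 -0.  -1.2]
```

View pics/o5.png

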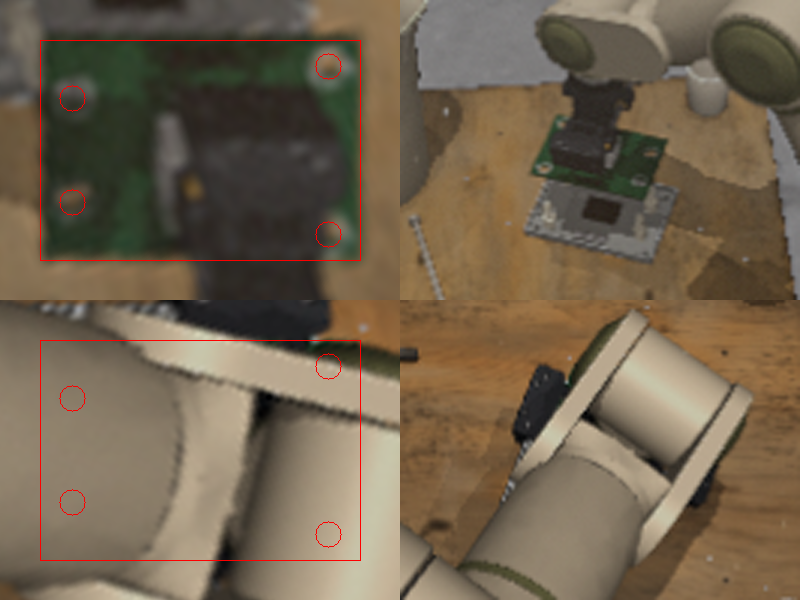

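Request:
arm_command([
  {"rotation": [0, 0, 0.004], "xyz": [0.003, 0.008, 0.06], "fingers": 0.3},
  {"rotation": [0, 0, 0.004], "xyz": [0.003, 0.008, 0.13], "fingers": 0.3},
  {"rotation": [0, 0, 0.004], "xyz": [0.003, 0.008, 0.19], "fingers": 0.3},
  {"rotation": [0, 0, 0.004], "xyz": [0.003, 0.008, 0.24], "fingers": 0.3},
  {"rotation": [0, 0, 0.004], "xyz": [0.003, 0.008, 0.256], "fingers": 0.3},
  {"rotation": [0, 0, 0.004], "xyz": [0.003, 0.008, 0.256], "fingers": 0.3},
])

```text
time: 8.8
eef_pos: [0.5393, -0.2373, 0.068]
tcp_rot: [[0.936, -0.352, 0.0], [-0.352, -0.936, -0.0], [0.0, 0.0, -1.0]]
wrist_force: [1.2, 0.2, -0.3]
gripper_width: 0.0361
gripper_force: 30.6
```

Run:
```python
from h import *
go((.5395,-.2368,.05),-20.6)
s=env.observe();p=s["eef_pos"];R=np.array(s["tcp_rot"]);yaw=np.rad2deg(np.arctan2(R[1,0],R[0,0]))
im=env.get_image("scene")
b=ortho(im,p[:2],yaw,p[2]-.012+.004);cl=b.copy();cv2.rectangle(b,(40,40),(360,260),(0,0,255),1)
for x,y in HP: cv2.circle(b,(200+2*x,150-2*y),13,(0,0,255),1)
u=proj(im,p)[0].astype(int);cr=im["image"][u[1]-30:u[1]+45,u[0]-50:u[0]+50]
cv2.imwrite("pics/o6.png",np.vstack([np.hstack([cl,b]),np.hstack([cv2.resize(cr,(400,300),interpolation=cv2.INTER_CUBIC),0*cl])]))
```

```text
xyz [-0.     -0.0022  0.0718] rot [ 0.0006 -0.0007 -0.0011] t 8.8 pos [ 0.5393 -0.2373  0.068 ] F [ 1.2  0.2 -0.3]
```

View pics/o6.png

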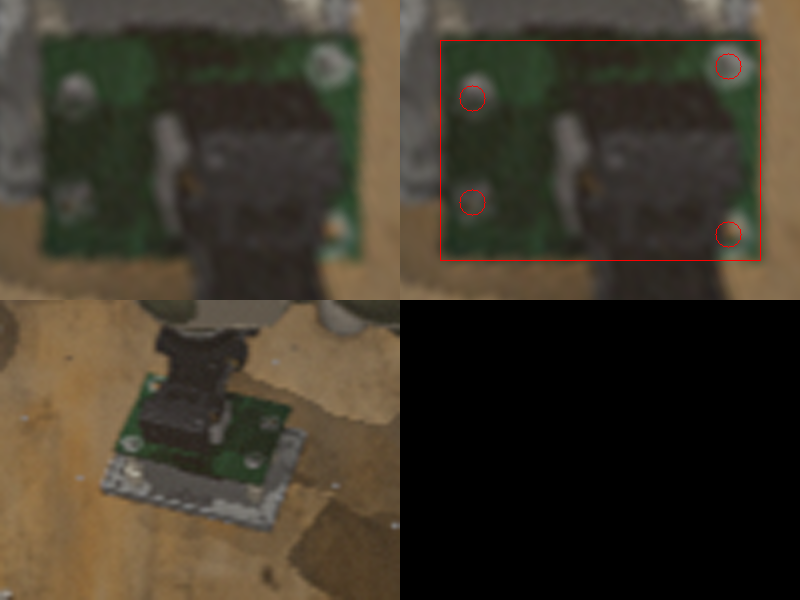

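Request:
arm_command([
  {"rotation": [0, 0, 0], "xyz": [0, -0.001, 0.01], "fingers": 0.3},
  {"rotation": [0, 0, 0], "xyz": [0, -0.001, 0.02], "fingers": 0.3},
  {"rotation": [0, 0, 0], "xyz": [0, -0.001, 0.03], "fingers": 0.3},
  {"rotation": [0, 0, 0], "xyz": [0, -0.001, 0.04], "fingers": 0.3},
  {"rotation": [0, 0, 0], "xyz": [0, -0.001, 0.048], "fingers": 0.3},
  {"rotation": [0, 0, 0], "xyz": [0, -0.001, 0.048], "fingers": 0.3},
])

```text
time: 9.45
eef_pos: [0.5393, -0.2368, 0.0559]
tcp_rot: [[0.936, -0.353, 0.0], [-0.353, -0.936, 0.001], [-0.0, -0.001, -1.0]]
wrist_force: [-0.6, 4.9, -1.4]
gripper_width: 0.0355
gripper_force: 30.9
```

Request:
arm_command([
  {"rotation": [0, 0, 0], "xyz": [-0.001, -0.003, 0], "fingers": 0.3},
  {"rotation": [0, 0, 0], "xyz": [-0.002, -0.006, 0], "fingers": 0.3},
  {"rotation": [0, 0, 0], "xyz": [-0.002, -0.006, 0], "fingers": 0.3},
])

```text
time: 9.75
eef_pos: [0.5395, -0.2362, 0.0563]
tcp_rot: [[0.936, -0.353, 0.001], [-0.353, -0.936, -0.002], [0.002, 0.001, -1.0]]
wrist_force: [0.5, 0.9, -1.2]
gripper_width: 0.0353
gripper_force: 31.0
```

```bash
python3 -c "
from h import *
s=env.observe();print(np.round(s['wrist_force'],1),np.round(s['ft_torque'],2),s['eef_pos'])"
```

```text
[ 0.5  0.9 -1.2] [ 0.17  0.05 -0.01] [ 0.53954449 -0.2362421   0.05629695]
```

Side force is gone; going on down to the resting height.

Request:
arm_command([
  {"rotation": [0, 0, 0], "xyz": [0, 0, 0.008], "fingers": 0.3},
  {"rotation": [0, 0, 0], "xyz": [0, 0, 0.016], "fingers": 0.3},
  {"rotation": [0, 0, 0], "xyz": [0, 0, 0.022], "fingers": 0.3},
  {"rotation": [0, 0, 0], "xyz": [0, 0, 0.022], "fingers": 0.3},
])

```text
time: 10.15
eef_pos: [0.5395, -0.2355, 0.0507]
tcp_rot: [[0.936, -0.353, 0.001], [-0.353, -0.936, -0.0], [0.001, -0.0, -1.0]]
wrist_force: [1.5, 4.9, 1.1]
gripper_width: 0.0359
gripper_force: 31.4
```

```bash
python3 -c "
from h import *
s=env.observe();print(np.round(s['wrist_force'],1),np.round(s['ft_torque'],2),s['eef_pos'])"
```

```text
[1.5 4.9 1.1] [ 0.95 -0.03  0.26] [ 0.53953754 -0.2354509   0.05065408]
```

Request:
arm_command([
  {"rotation": [0, 0, 0], "xyz": [-0.001, -0.004, 0], "fingers": 0.3},
  {"rotation": [0, 0, 0], "xyz": [-0.001, -0.004, 0.004], "fingers": 0.3},
  {"rotation": [0, 0, 0], "xyz": [-0.001, -0.004, 0.008], "fingers": 0.3},
  {"rotation": [0, 0, 0], "xyz": [-0.001, -0.004, 0.008], "fingers": 0.3},
])

```text
time: 10.55
eef_pos: [0.5396, -0.2353, 0.0495]
tcp_rot: [[0.936, -0.353, 0.001], [-0.353, -0.936, -0.002], [0.002, 0.001, -1.0]]
wrist_force: [-3.1, 2.1, 7.3]
gripper_width: 0.0357
gripper_force: 32.4
```

```bash
python3 -c "
from h import *
s=env.observe();print(np.round(s['wrist_force'],1),np.round(s['ft_torque'],2),s['eef_pos'])"
```

```text
[-3.1  2.1  7.3] [0.44 0.46 0.23] [ 0.53964992 -0.23530015  0.04949194]
```

Request:
arm_command([
  {"rotation": [0, 0, 0], "xyz": [0, 0, 0.004], "fingers": 0.3},
  {"rotation": [0, 0, 0], "xyz": [0, 0, 0.008], "fingers": 0.3},
  {"rotation": [0, 0, 0], "xyz": [0, 0, 0.012], "fingers": 0.3},
  {"rotation": [0, 0, 0], "xyz": [0, 0, 0.016], "fingers": 0.3},
  {"rotation": [0, 0, 0], "xyz": [0, 0, 0.02], "fingers": 0.3},
])

```text
time: 11.05
eef_pos: [0.5397, -0.2354, 0.0455]
tcp_rot: [[0.936, -0.353, 0.002], [-0.353, -0.936, -0.003], [0.003, 0.002, -1.0]]
wrist_force: [-5.6, 4.0, 17.9]
gripper_width: 0.0356
gripper_force: 34.4
```

```bash
python3 -c "
from h import *
s=env.observe();print(np.round(s['wrist_force'],1),np.round(s['ft_torque'],2),s['eef_pos'])"
```

```text
[-5.6  4.  17.9] [0.64 0.97 0.19] [ 0.53969548 -0.23544794  0.04553073]
```

Request:
arm_command([
  {"rotation": [0, 0, 0], "xyz": [-0.003, -0.001, 0.004], "fingers": 0.3},
  {"rotation": [0, 0, 0], "xyz": [-0.005, -0.002, 0.008], "fingers": 0.3},
  {"rotation": [0, 0, 0], "xyz": [-0.005, -0.002, 0.012], "fingers": 0.3},
  {"rotation": [0, 0, 0], "xyz": [-0.005, -0.002, 0.016], "fingers": 0.3},
])

```text
time: 11.45
eef_pos: [0.5396, -0.2353, 0.0428]
tcp_rot: [[0.936, -0.353, 0.005], [-0.353, -0.936, -0.005], [0.006, 0.003, -1.0]]
wrist_force: [-4.9, 2.0, 13.8]
gripper_width: 0.0358
gripper_force: 34.3
```

```bash
python3 -c "
from h import *
s=env.observe();print(np.round(s['wrist_force'],1),np.round(s['ft_torque'],2),s['eef_pos'])"
```

```text
[-4.9  2.  13.8] [0.38 0.67 0.18] [ 0.53955236 -0.23525824  0.04278499]
```

Request:
arm_command([
  {"rotation": [0, 0, 0], "xyz": [-0.002, 0, 0.004], "fingers": 0.3},
  {"rotation": [0, 0, 0], "xyz": [-0.003, -0.001, 0.008], "fingers": 0.3},
  {"rotation": [0, 0, 0], "xyz": [-0.003, -0.001, 0.012], "fingers": 0.3},
  {"rotation": [0, 0, 0], "xyz": [-0.003, -0.001, 0.016], "fingers": 0.3},
  {"rotation": [0, 0, 0], "xyz": [-0.003, -0.001, 0.02], "fingers": 0.3},
])

```text
time: 11.95
eef_pos: [0.5398, -0.2351, 0.0368]
tcp_rot: [[0.935, -0.353, 0.006], [-0.353, -0.935, -0.005], [0.008, 0.002, -1.0]]
wrist_force: [1.8, -0.2, 12.9]
gripper_width: 0.0355
gripper_force: 32.6
```

```bash
python3 -c "
from h import *
s=env.observe();print(np.round(s['wrist_force'],1),np.round(s['ft_torque'],2));go((.5396,-.2353,.034),-20.6)"
```

```text
[ 1.8 -0.2 12.9] [ 0.21 -0.1   0.02]
xyz [-0.0004  0.0009  0.0112] rot [ 0.0049 -0.0153 -0.0035] t 11.95 pos [ 0.5398 -0.2351  0.0368] F [ 1.8 -0.2 12.9]
```

Request:
arm_command([
  {"rotation": [0.002, -0.007, 0], "xyz": [0, 0, 0.004], "fingers": 0.3},
  {"rotation": [0.004, -0.014, 0], "xyz": [0, 0, 0.008], "fingers": 0.3},
  {"rotation": [0.004, -0.014, 0], "xyz": [0, 0, 0.012], "fingers": 0.3},
  {"rotation": [0.004, -0.014, 0], "xyz": [0, 0, 0.016], "fingers": 0.3},
  {"rotation": [0.004, -0.014, 0], "xyz": [0, 0, 0.016], "fingers": 0.3},
])

```text
time: 12.45
eef_pos: [0.5394, -0.235, 0.0344]
tcp_rot: [[0.936, -0.353, 0.0], [-0.353, -0.936, -0.001], [0.0, 0.001, -1.0]]
wrist_force: [-4.5, 1.7, 28.8]
gripper_width: 0.0359
gripper_force: 30.4
```

```bash
python3 -c "
from h import *
s=env.observe();print(np.round(s['wrist_force'],1),np.round(s['ft_torque'],2));go((.5396,-.2353,.034),-20.6)"
```

```text
[-4.5  1.7 28.8] [ 0.6   0.9  -0.01]
xyz [0.0011 0.0009 0.0016] rot [ 0.0017 -0.0009 -0.003 ] t 12.45 pos [ 0.5394 -0.235   0.0344] F [-4.5  1.7 28.8]
```

Request:
arm_command([
  {"rotation": [0, 0, 0], "xyz": [0, 0, 0.004], "fingers": 0.3},
  {"rotation": [0, 0, 0], "xyz": [0, 0, 0.006], "fingers": 0.3},
  {"rotation": [0, 0, 0], "xyz": [0, 0, 0.006], "fingers": 0.3},
  {"rotation": [0, 0, 0], "xyz": [0, 0, 0.006], "fingers": 0.3},
])

```text
time: 12.85
eef_pos: [0.5394, -0.235, 0.0343]
tcp_rot: [[0.936, -0.353, 0.001], [-0.353, -0.936, -0.002], [0.001, 0.001, -1.0]]
wrist_force: [-7.8, 4.3, 41.5]
gripper_width: 0.0357
gripper_force: 33.4
```

```bash
python3 -c "
from h import *
s=env.observe();print(np.round(s['wrist_force'],1),np.round(s['ft_torque'],2));go((.5396,-.2353,.034),-20.6)"
```

```text
[-7.8  4.3 41.5] [1.04 1.46 0.04]
xyz [0.001  0.0009 0.0013] rot [ 0.0023 -0.0027 -0.0028] t 12.85 pos [ 0.5394 -0.235   0.0343] F [-7.8  4.3 41.5]
```

Request:
arm_command([
  {"rotation": [0, 0, 0], "xyz": [0, 0, -0.006], "fingers": 0.3},
  {"rotation": [0, 0, 0], "xyz": [0, 0, -0.012], "fingers": 0.3},
  {"rotation": [0, 0, 0], "xyz": [0, 0, -0.014], "fingers": 0.3},
  {"rotation": [0, 0, 0], "xyz": [0, 0, -0.014], "fingers": 0.3},
])

```text
time: 13.25
eef_pos: [0.5393, -0.2349, 0.0344]
tcp_rot: [[0.935, -0.353, -0.001], [-0.353, -0.935, -0.0], [-0.001, 0.0, -1.0]]
wrist_force: [0.8, -0.6, 11.9]
gripper_width: 0.0357
gripper_force: 30.0
```

Request:
arm_command([
  {"rotation": [0, 0, 0], "xyz": [0, 0, 0], "fingers": 0.57},
  {"rotation": [0, 0, 0], "xyz": [0, 0, 0], "fingers": 0.57},
  {"rotation": [0, 0, 0], "xyz": [0, 0, 0], "fingers": 0.57},
  {"rotation": [0, 0, 0], "xyz": [0, 0, 0], "fingers": 0.57},
])

```text
time: 13.65
eef_pos: [0.5389, -0.236, 0.0344]
tcp_rot: [[0.935, -0.354, -0.002], [-0.354, -0.935, -0.002], [-0.001, 0.002, -1.0]]
wrist_force: [-2.2, -6.4, 11.2]
gripper_width: 0.05
gripper_force: 5.6
```

Request:
arm_command([
  {"rotation": [0, 0, 0], "xyz": [0, 0, -0.04], "fingers": 0.57},
  {"rotation": [0, 0, 0], "xyz": [0, 0, -0.12], "fingers": 0.57},
  {"rotation": [0, 0, 0], "xyz": [0, 0, -0.3], "fingers": 0.57},
  {"rotation": [0, 0, 0], "xyz": [0, 0, -0.5], "fingers": 0.57},
  {"rotation": [0, 0, 0], "xyz": [0, 0, -0.7], "fingers": 0.57},
  {"rotation": [0, 0, 0], "xyz": [0, 0.15, -0.8], "fingers": 0.57},
  {"rotation": [0, 0, 0], "xyz": [-0.15, 0.3, -0.8], "fingers": 0.57},
  {"rotation": [0, 0, 0], "xyz": [-0.3, 0.45, -0.8], "fingers": 0.57},
  {"rotation": [0, 0, 0], "xyz": [-0.45, 0.6, -0.8], "fingers": 0.57},
  {"rotation": [0, 0, 0], "xyz": [-0.6, 0.75, -0.8], "fingers": 0.57},
  {"rotation": [0, 0, 0], "xyz": [-0.7, 0.85, -0.8], "fingers": 0.57},
  {"rotation": [0, 0, 0], "xyz": [-0.7, 0.85, -0.8], "fingers": 0.57},
])

```text
time: 14.85
eef_pos: [0.2964, -0.3731, 0.2338]
tcp_rot: [[0.933, -0.359, -0.006], [-0.359, -0.933, 0.003], [-0.007, -0.001, -1.0]]
wrist_force: [-0.0, 0.6, -0.9]
gripper_width: 0.0503
gripper_force: 0.0
```

Run:
```python
from h import *
t=(.5395,-.2352);r=[]
for c in("top","scene"):
    im=env.get_image(c);b=ortho(im,t,-20.6,.026);cl=b.copy();cv2.rectangle(b,(40,40),(360,260),(0,0,255),1)
    r.append(np.hstack([cl,b]))
    L=world(im)-[*t,0];a=np.deg2rad(-20.6);x=L[...,0]*np.cos(a)+L[...,1]*np.sin(a);y=-L[...,0]*np.sin(a)+L[...,1]*np.cos(a)
    for sx in(1,-1):
        for sy in(1,-1):
            m=(abs(x*sx-.042)<.012)&(abs(y*sy-.03)<.018);print(c,sx,sy,m.sum(),np.nanmedian(L[...,2][m]).round(4))
cv2.imwrite("pics/o7.png",np.vstack(r))
```

```text
top 1 1 82 0.0249
top 1 -1 83 0.0252
top -1 1 86 0.0246
top -1 -1 85 0.0251
scene 1 1 46 0.0247
scene 1 -1 33 0.0256
scene -1 1 44 0.0254
scene -1 -1 38 0.0254
```

View pics/o7.png

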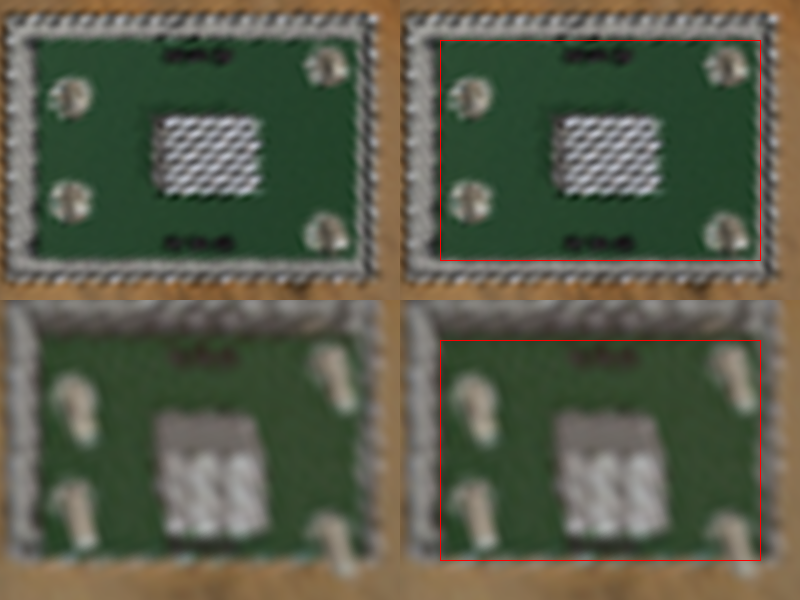

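The picture shows all four posts standing through the board, near (70,97), (70,200), (327,66) and (325,233). The board's top is level at about 25 mm at all four corners, so it is home.

```bash
python3 -c "
from rig import env
print(env.sign_off())"
```

```text
the job is handed in; nothing more can be done
None
```

The board is pressed home on all four posts, released and handed in at about 15 s; it reads level in both cameras, and the arm touched nothing else on the bench.

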